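# Refit the control board of the garage-door controller

### The arm

A 7-joint arm with a two-finger parallel gripper is mounted at the origin on a cart in front of the work surface, level with it; the furniture and walls round the work are solid. World frame = base frame: x ahead of the robot, y to its left, z up, the work surface at z = 0. Lengths are in m, angles in rad, forces in N, time in s.
With the tool pointing down it reaches from about 0.4 to 0.875 m from the base axis. Payload 19.3 kg.
Tool frame: the origin (TCP) lies at the centre of the arm's flange, where the gripper is bolted on; the fingertips stand 173 mm ahead of it and the grasp point (between the pads) lies 155 mm ahead of it; z points along the fingers, y is the line along which they close (so a half turn about z gives the same grasp; the last joint's range is limited). The gripper opens to 85 mm and grips with 20 to 120 N. Pads are 22 mm wide; open, the fingers measure 114 mm over their backs; the gripper's body (76 mm by 85 mm) begins 54 mm behind the grasp point. The pads swing forward as they close: fully open they stand 13 mm farther back than shut.
Start: joints at [-1.397, 0.521, -0.036, 1.599, 0.021, 1.021, -0.113], TCP at [0.151, 0.607, 0.405] pointing down, gripper open.
Joint ranges: [-2.91, 2.91], [-0.3, 2.13], [-1.5, 1.42], [0.17, 2.43], [-1.26, 4.41], [0.16, 1.93], [-2.52, 2.52]. Speed limits (rad/s): [1.89, 1.89, 2.39, 2.39, 3.01, 3.01, 3.01].

### API

Orientations are given as [roll, pitch, yaw] about the fixed x, y, z axes, in that order (R = Rz(yaw) Ry(pitch) Rx(roll)).
In Python, from workcell import bot, imaging, job gives the robot as it stands.
- The arm moves only by the tool carry_out, never from a script. Its argument "targets" is a list of rows, each a list of 3 entries, a list of its own where there are three numbers: the shift along the tool's x, y, z in units of 0.25 m (1.0 is 0.25 m), then the turn, a rotation vector about the tool's x, y, z in units of 180 degrees (1.0 is 180 degrees), then the opening, from 0 (shut) to 1 (fully open). In form: [[[tx, ty, tz], [wx, wy, wz], jaw], ...]. A call has 1 to 8 rows; each row shifts and turns the commanded pose from where the row before left it, along the tool's axes as they then stand; what a row does not reach is not made up. A row lasts 1/8 s, in which the tool goes at most 62.5 mm and 10.7 degrees, less where a joint would pass 70% of its speed; a pose out of reach is approached as far as the arm can. A call with a number of a shift or a turn outside -1 to 1 is refused whole. A call with a gripper value outside its range is refused whole. The fingers move at their own pace and stop on an object; "force" is the grip in N (left out, the last holds). Time passes only in rows, so rows that do not move let the fingers close. It gives the time, the measured TCP pose, the force and the opening at its end, in the units of the state.
- bot.observe(): the state, without advancing time (a new reading comes with each control period).
- imaging.grab_frame(name): name is "side" or "top" or "wrist"; returns a dict with "pixels" (400x640x3 uint8, red, green, blue), "mtx" (3x3 intrinsics, pixels), "k1" (the pictures are not rectified: a ray, as slopes to the right and down, at radius r is drawn at 1 + k1 r^2 times it, then the intrinsics apply), "cam_to_world" (4x4, takes a point from camera to world coordinates); the wrist camera has in their place "mount" (4x4, takes a point from camera to tool coordinates, whose origin is the TCP and whose axes are the flange's). Camera axes: x right, y down, z forward; pixel columns grow to the right and rows downward; lengths in m; the calibration is good to about 2 mm. A picture is of the moment at which its call begins: read the wrist's pose just before it. There is no depth.
- job.job_done(): hands the job in, once; it reports no verdict.
The state is a dict: "clock": time; "qpos": joint angles; "qd": joint speeds; "joint_efforts": joint torques, N m; "position": TCP position; "tool_rot": TCP orientation; "force": force on the tool from outside, world axes, zero at the start; "moment": the same for the moment, N m; "grip_width": finger opening in m.
Only numpy, scipy, OpenCV 4.12 (cv2) and the standard library are available. Lean on these libraries where they do the work, as an engineer would, in place of code of your own. Each camera call takes 0.05 s, during which the arm holds its last target. There are 200 camera calls.

### The job

Put the wide circuit board back into the controller chassis: lay it flat on the tray with its gold connector edge towards the guides, and slide it in along the two guides up to the connector. Then swing both black ejector levers inward until they lie shut along its rear edge, and let go. The narrower board is a spare for another unit and is not used.

Things in the scene. Friction and masses are not known exactly. Their poses are not given: they have to be found in the camera images.
- board: Wide green board 95 (x) x 110 (y) x 6 mm, about 0.3 kg, flat on the bench left or right of the chassis (a 76 mm wide look-alike is not wanted). Origin: underside, mid leading edge (gold contacts, cut corners); +x points forwards off it, z up. Upright metal handle plate 10 (x) x 46 (y) mm centred at x -47.5, y 0, top 56 mm above the underside. Other parts under 20 mm high, 16 mm clear of it.
- chassis: Fixed grey plate, top 12 mm up. Origin: bench level, mid mouth of the guides; +x into them, y left. Open tray x -116 to 0 mm. Guides x 4 to 96: inner faces y +-58, flared at the mouth; lips in to y +-46, undersides 23, tops up to 34 mm up. Connector (stop) at x 96, behind it a box 48 mm high. Board home: its origin at x 95-96, y within 3, z 12 mm. The levers push a board a little proud home.
- lever_left (a joint): Black left ejector lever, rad: 0 shut (arm to the middle, along the board's rear edge), grows opening, 1.57 arm to chassis -x, limit 2.0. Upright pivot at chassis x -5, y +70 mm. Arm top 24 mm above bench; on it a round post 13 mm across, 13 to 63 mm above bench, centre at chassis x = -5 - 42 sin q, y = 70 - 42 cos q mm. Light friction, 1 to 2 N at the post; stays where left.
- lever_right (a joint): Black right ejector lever, mirror image of the left: rad, 0 shut (arm to the middle), grows opening, 1.57 arm to chassis -x, limit 2.0. Pivot at chassis x -5, y -70 mm; same post, 13 mm across, 13 to 63 mm above bench, centre at chassis x = -5 - 42 sin q, y = -70 + 42 cos q mm. Light friction, stays where left.

How it is judged:
On the way:
1. the wide board is slid into the guides, gold edge first, to within 25 mm of home, while both levers are still open (x of board in the frame of chassis above 0.07 m and y of board in the frame of chassis between -0.012 and 0.012 m and z of board in the frame of chassis below 0.022 m and value of joint each of lever_left, lever_right above 0.8 rad), for 0.1 s.
At the end, for the whole second after the job is handed in: The wide board lies at rest and flat in the guides (within 10 degrees), gold edge within 10 mm of the connector, within 10 mm of the middle, and both levers are shut to within 0.2 rad (11 degrees) (x of board in the frame of chassis above 0.086 m and y of board in the frame of chassis between -0.01 and 0.01 m and z of board in the frame of chassis between 0.006 and 0.019 m and angle between the x axis of board and the x axis of chassis, either way round below 0.17 rad and angle between board's own z axis and vertical below 0.17 rad and value of joint each of lever_left, lever_right below 0.2 rad and linear speed of board below 0.02 m/s); the robot touches nothing.
It also fails if it takes over 70 s, if anything falls off the work surface, if the arm or the gripper's body presses on something with over 40 N, if the wrist force passes 120 N, or if a joint passes its speed limit or range.

## Working session

There is one attempt and no reset: what is moved stays moved. The work goes in short steps, Python scripts to look and compute and a tool call to move; the robot and the scene stay as the last step left them, time stands still between calls to the robot, and variables do not carry over. Pictures are saved under pics/ and viewed, on a budget of 10 in all, crops included, one or two more only if the job needs it, and the job is handed in when it is done.

Besides the shell and the picture viewer there is one more tool, called after "Request:" by a JSON object that holds its "op" and its "data", one argument or row to a line. carry_out: Moves the arm, as the interface text tells. Its arguments: {"type":"object","properties":{"targets":{"type":"array"},"force":{"type":"number"}},"required":["targets"]}

```bash
mkdir -p pics; ls; cat > h.py <<'E'
import numpy as np, cv2
from workcell import bot, imaging, job
from scipy.spatial.transform import Rotation as R
def grab(n):
    s=bot.observe(); f=imaging.grab_frame(n)
    if n=="wrist":
        T=np.eye(4); T[:3,:3]=R.from_euler('xyz',s["tool_rot"]).as_matrix(); T[:3,3]=s["position"]
        f["cam_to_world"]=T@np.array(f["mount"])
    return f
def save(f,name): cv2.imwrite("pics/"+name+".png",np.ascontiguousarray(f["pixels"][:,:,::-1]))
def ray(f,uv,z):
    """pixels -> world points on plane z"""
    uv=np.array(uv,float).reshape(-1,1,2)
    p=cv2.undistortPoints(uv,np.array(f["mtx"]),np.array([f["k1"],0,0,0.]))[:,0]
    T=np.array(f["cam_to_world"]); d=np.c_[p,np.ones(len(p))]@T[:3,:3].T; o=T[:3,3]
    return o+d*((z-o[2])/d[:,2])[:,None]
E
python3 - <<'E'
from h import *
for n in("top","side"):
    f=grab(n); save(f,n+"0"); print(n,np.round(f["cam_to_world"],3).tolist(),np.round(f["mtx"],1).tolist(),f["k1"])
print(bot.observe())
E
```

```text
pics
top [[-0.029, -0.997, 0.067, 0.471], [-1.0, 0.029, -0.001, 0.012], [-0.001, -0.067, -0.998, 0.89], [0.0, 0.0, 0.0, 1.0]] [[372.2, 0.0, 323.6], [0.0, 372.2, 200.0], [0.0, 0.0, 1.0]] -0.00832750428479783
side [[0.936, -0.184, 0.299, 0.294], [-0.351, -0.52, 0.779, -0.677], [0.012, -0.834, -0.551, 0.537], [0.0, 0.0, 0.0, 1.0]] [[397.3, 0.0, 317.0], [0.0, 397.3, 198.5], [0.0, 0.0, 1.0]] -0.04431739565271946
{'clock': 0.1, 'qpos': array([-1.39720907,  0.52191589, -0.03630539,  1.59994242,  0.02120857,
        1.02109561, -0.1127767 ]), 'qd': array([-0.00154836,  0.00036584,  0.00028088, -0.00160743, -0.00031667,
       -0.00052854, -0.00118846]), 'joint_efforts': array([ 1.98508613e-03, -9.28470898e+01,  1.98337823e+00, -3.70534372e+01,
        1.81948801e-02,  5.33701270e-03, -1.24678414e-05]), 'position': array([0.15086467, 0.60638937, 0.40421053]), 'tool_rot': array([-3.14062030e+00,  8.61587530e-05,  2.89780297e+00]), 'force': array([ 0.05096557, -0.24665426, -0.19533465]), 'moment': array([-0.00955458, -0.04720543, -0.00983783]), 'grip_width': 0.08546394167042731}
```

View pics/top0.png

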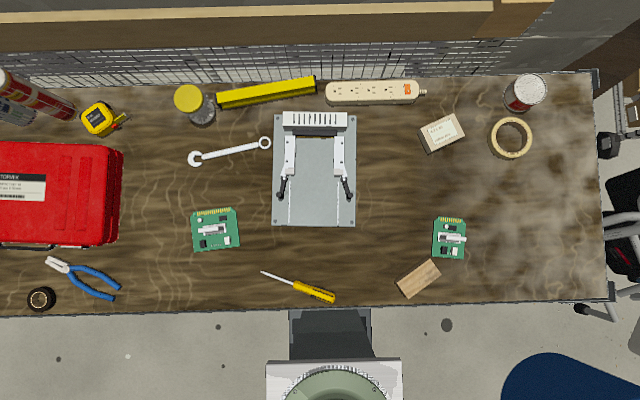

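View pics/side0.png

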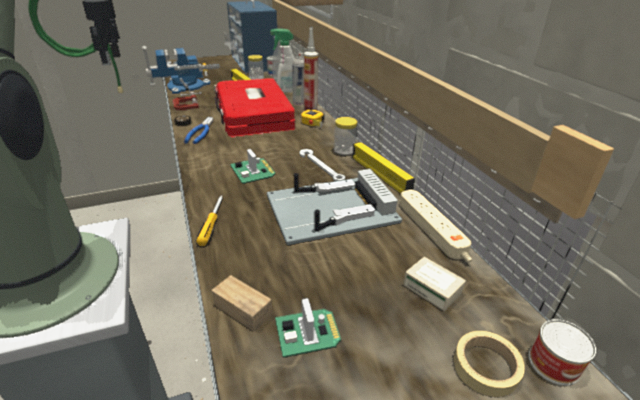

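```bash
python3 - <<'E'
from h import *
f=grab("top"); im=np.ascontiguousarray(f["pixels"]); hsv=cv2.cvtColor(im,cv2.COLOR_RGB2HSV)
def box(mask,z,name):
    n,l,st,c=cv2.connectedComponentsWithStats(mask)
    i=1+np.argmax(st[1:,4]); pts=cv2.findContours((l==i).astype(np.uint8),0,2)[0][0]
    r=cv2.minAreaRect(ray(f,pts.reshape(-1,2),z)[:,:2].astype(np.float32)*1000)
    print(name,st[i],[np.round(v,1) for v in r], np.round(cv2.boxPoints(r),0).tolist())
g=cv2.inRange(hsv,(60,80,40),(90,255,255)); 
gold=cv2.inRange(hsv,(20,100,100),(35,255,255))
for nm,x0,x1 in(("L",180,250),("R",425,475)):
    m=np.zeros_like(g); m[200:270,x0:x1]=255
    a=cv2.morphologyEx((g|gold)&m,cv2.MORPH_CLOSE,np.ones((9,9)))
    box(a,0.006,nm); gm=cv2.moments(gold&m); 
    print("gold",np.round(ray(f,[[gm['m10']/gm['m00'],gm['m01']/gm['m00']]],0.006),4))
p=cv2.inRange(hsv,(0,0,90),(179,40,200)); m=np.zeros_like(g); m[100:240,262:366]=255
cv2.imwrite("pics/m.png",p&m)
box(cv2.morphologyEx(p&m,cv2.MORPH_CLOSE,np.ones((5,5))),0.012,"plate")
c=im[95:245,180:370]
c=cv2.resize(c,None,fx=4,fy=4,interpolation=cv2.INTER_CUBIC)
cv2.imwrite("pics/crop.png",c[:,:,::-1])
E
```

```text
L [ 180  200   70   70 3458] [array([456.4, 272.6]), array([166., 163.]), np.float64(88.4)] [[373.0, 192.0], [536.0, 187.0], [540.0, 353.0], [377.0, 358.0]]
gold [[0.461  0.2837 0.006 ]]
R [ 426  208   40   51 1071] [array([ 444.2, -276.4]), array([ 88.3, 114.9]), np.float64(82.6)] [[382.0, -313.0], [495.0, -328.0], [507.0, -240.0], [393.0, -225.0]]
gold [[ 0.4709 -0.2851  0.006 ]]
plate [ 262  111   95  116 8083] [array([607.5,  44.8]), array([224.9, 275.9]), np.float64(88.0)] [[466.0, -63.0], [741.0, -72.0], [749.0, 152.0], [474.0, 162.0]]
```

View pics/crop.png

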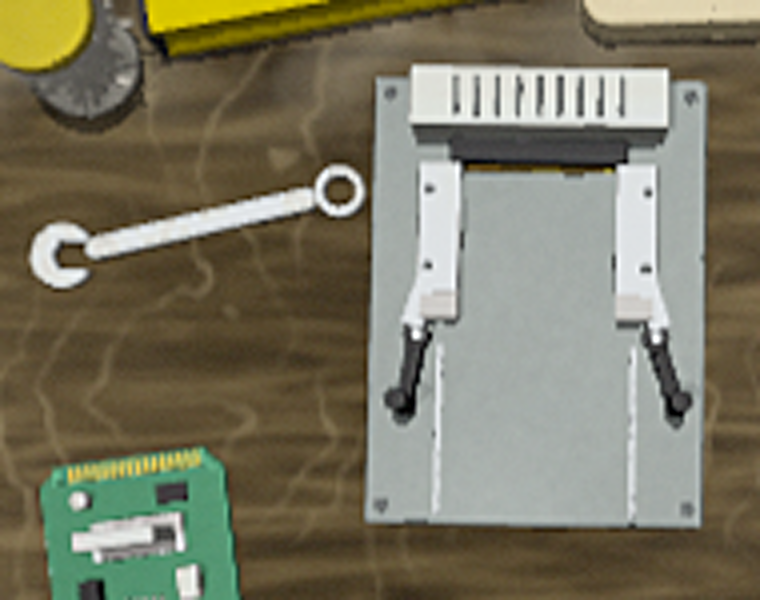

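```bash
python3 - <<'E'
from h import *
f=grab("top"); im=np.ascontiguousarray(f["pixels"]); hsv=cv2.cvtColor(im,cv2.COLOR_RGB2HSV)
for u,v in((200,245),(195,232),(230,240),(300,210),(267,200),(250,200),(222,200)): print(u,v,hsv[v,u])
P=ray(f,[[271.4,225.4],[354.6,226.6],[356.6,115.6],[273.9,113.9]],0.012)*1000
print("plate",P[:,:2].round(1).tolist()); 
for a,b in((0,1),(1,2),(2,3),(3,0)):
    d=P[b]-P[a]; print(np.linalg.norm(d).round(1),np.degrees(np.arctan2(d[1],d[0])).round(2))
# box front corners crop(411,122),(668,130) z .048 ; posts tops
print("posts",ray(f,[[180+401/4,95+400/4],[180+679/4,95+400/4]],0.063).round(4)*1000)
print("lip mouth inner",ray(f,[[180+458/4,95+318/4],[180+616/4,95+323/4]],0.034).round(4)*1000)
g=cv2.inRange(hsv,(65,110,40),(90,255,255)); m=np.zeros_like(g); m[200:260,185:245]=255
gold=cv2.inRange(hsv,(20,130,120),(35,255,255))
a=cv2.morphologyEx(g&m,cv2.MORPH_CLOSE,np.ones((5,5)))
n,l,st,c=cv2.connectedComponentsWithStats(a); i=1+np.argmax(st[1:,4]); print(st[i])
pts=cv2.findContours((l==i).astype(np.uint8),0,2)[0][0]
r=cv2.minAreaRect(ray(f,pts.reshape(-1,2),.006)[:,:2].astype(np.float32)*1000); print(r,cv2.boxPoints(r).round(1).tolist())
c=cv2.resize(im[200:260,182:248],None,fx=9,fy=9,interpolation=cv2.INTER_CUBIC)
cv2.imwrite("pics/crop2.png",c[:,:,::-1])
E
```

```text
200 245 [74 55 70]
195 232 [ 74 114 148]
230 240 [38 38 53]
300 210 [ 75  14 178]
267 200 [ 19 118  91]
250 200 [ 20 114 101]
222 200 [ 18 119  88]
plate [[473.6, 136.3], [465.2, -59.5], [730.8, -73.4], [740.8, 125.1]]
195.9 -92.46
266.0 -3.0
198.8 87.13
267.4 177.62
posts [[540.5 108.   63. ]
 [536.1 -46.9  63. ]]
lip mouth inner [[589.6  77.4  34. ]
 [584.1 -14.   34. ]]
[ 190  207   50   45 1227]
((468.8208312988281, 271.9309997558594), (93.1476821899414, 109.98918914794922), 6.288908004760742) [[416.5, 321.5], [428.6000061035156, 212.1999969482422], [521.0999755859375, 222.39999389648438], [509.1000061035156, 331.70001220703125]]
```

View pics/crop2.png

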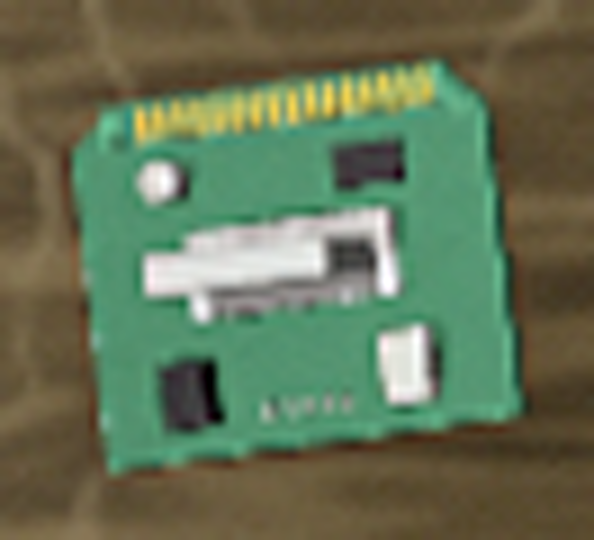

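```bash
cat >> h.py <<'E'
def plan(xyz,yaw,n):
    """rows from measured pose to tool-down target; rounded; prints predicted end"""
    s=bot.observe(); p=np.array(s["position"]); r=R.from_euler('xyz',s["tool_rot"])
    p0=p.copy(); r0=r; g=R.from_euler('xyz',[np.pi,0,yaw]); w=(r0.inv()*g).as_rotvec(); rows=[]
    for i in range(1,n+1):
        q=p0+(np.array(xyz)-p0)*i/n; ri=r0*R.from_rotvec(w*i/n)
        t=np.round(r.inv().apply(q-p)/.25,3); a=np.round((r.inv()*ri).as_rotvec()/np.pi,4)
        p=p+r.apply(t*.25); r=r*R.from_rotvec(a*np.pi); rows.append([t.tolist(),a.tolist()])
    print("now",p0.round(4),"yaw",np.degrees(s["tool_rot"][2]).round(2),"F",s["force"].round(1),"t",s["clock"],"w",round(s["grip_width"],4)); print(*rows,sep="\n"); print("end",p.round(4))
E
python3 - <<'E'
from h import *
plan([.469,.272,.33],np.radians(96.3),8)
E
```

```text
now [0.1509 0.6065 0.4044] yaw 166.03 F [-0.4  0.   1. ] t 0.2 w 0.0856
[[-0.195, -0.124, 0.037], [-0.0, 0.0, 0.0484]]
[[-0.211, -0.093, 0.038], [-0.0, 0.0, 0.0484]]
[[-0.223, -0.06, 0.037], [-0.0001, 0.0001, 0.0485]]
[[-0.229, -0.025, 0.037], [0.0, -0.0, 0.0484]]
[[-0.231, 0.01, 0.037], [-0.0, -0.0, 0.0484]]
[[-0.226, 0.044, 0.037], [-0.0, 0.0, 0.0484]]
[[-0.217, 0.078, 0.038], [-0.0001, 0.0, 0.0485]]
[[-0.203, 0.111, 0.037], [0.0, 0.0, 0.0484]]
end [0.469  0.272  0.3299]
```

Request:
{"op": "carry_out", "data": {
  "targets": [
    [[-0.195, -0.124, 0.037], [0, 0, 0.0484], 1],
    [[-0.211, -0.093, 0.038], [0, 0, 0.0484], 1],
    [[-0.223, -0.06, 0.037], [0, 0, 0.0484], 1],
    [[-0.229, -0.025, 0.037], [0, 0, 0.0484], 1],
    [[-0.231, 0.01, 0.037], [0, 0, 0.0484], 1],
    [[-0.226, 0.044, 0.037], [0, 0, 0.0484], 1],
    [[-0.217, 0.078, 0.038], [0, 0, 0.0484], 1],
    [[-0.203, 0.111, 0.037], [0, 0, 0.0484], 1]
  ]
}}

```text
clock: 1.2
position: [0.4702, 0.2708, 0.33]
tool_rot: [3.141, -0.0, 1.677]
force: [0.6, 1.1, 1.0]
grip_width: 0.0853
```

Request:
{"op": "carry_out", "data": {
  "targets": [
    [[0, 0, 0], [0, 0, 0], 1],
    [[0, 0, 0], [0, 0, 0], 1]
  ]
}}

```text
clock: 1.45
position: [0.469, 0.2723, 0.33]
tool_rot: [-3.141, -0.0, 1.682]
force: [-0.4, 0.8, 0.3]
grip_width: 0.0854
```

```bash
python3 - <<'E'
from h import *
plan([.469,.272,.29],np.radians(96.3),1)
f=grab("wrist"); save(f,"w1"); print(np.round(f["mount"],3).tolist())
E
```

```text
now [0.469  0.2723 0.33  ] yaw 96.36 F [-0.4  0.8  0.3] t 1.45 w 0.0854
[[-0.001, -0.0, 0.16], [-0.0002, -0.0, 0.0003]]
end [0.469  0.2721 0.29  ]
[[0.0, -0.945, -0.326, 0.085], [1.0, -0.0, 0.001, 0.0], [-0.001, -0.326, 0.945, 0.031], [0.0, 0.0, 0.0, 1.0]]
```

View pics/w1.png

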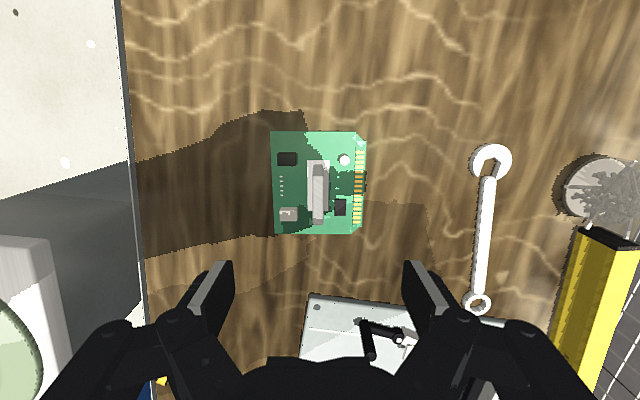

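```bash
python3 - <<'E'
from h import *
f=grab("wrist"); im=np.ascontiguousarray(f["pixels"]); hsv=cv2.cvtColor(im,cv2.COLOR_RGB2HSV)
g=cv2.inRange(hsv,(60,80,40),(90,255,255)); m=np.zeros_like(g); m[120:245,262:375]=255
a=cv2.morphologyEx(g&m,cv2.MORPH_CLOSE,np.ones((5,5)))
n,l,st,c=cv2.connectedComponentsWithStats(a); i=1+np.argmax(st[1:,4]); print(st[i])
pts=cv2.findContours((l==i).astype(np.uint8),0,2)[0][0]
r=cv2.minAreaRect(ray(f,pts.reshape(-1,2),.006)[:,:2].astype(np.float32)*1000); print(r,cv2.boxPoints(r).round(1).tolist())
c=cv2.resize(im[120:245,262:375],None,fx=5,fy=5,interpolation=cv2.INTER_CUBIC)
cv2.imwrite("pics/crop3.png",c[:,:,::-1])
s=bot.observe(); T=np.array(f["cam_to_world"])
# predicted handle top corners
b=np.radians(6.3); X=np.array([np.cos(b),np.sin(b),0]);Y=np.array([-X[1],X[0],0])
H=[np.array([.4688,.2719,.056])+X*dx+Y*dy for dx in(-.005,.005) for dy in(-.023,.023)]
q=np.linalg.inv(T); rv=cv2.Rodrigues(q[:3,:3])[0]
uv=cv2.projectPoints(np.array(H),rv,q[:3,3],np.array(f["mtx"]),np.array([f["k1"],0,0,0.]))[0][:,0]
print(uv.round(1).tolist(), ((uv-[262,120])*5).round(0).tolist())
E
```

```text
[ 270  132   96  102 6833]
((468.964111328125, 274.0821228027344), (95.0422592163086, 108.02433013916016), 6.414031505584717) [[415.70001220703125, 322.3999938964844], [427.79998779296875, 215.10000610351562], [522.2000122070312, 225.6999969482422], [510.20001220703125, 333.1000061035156]]
[[311.7, 227.5], [311.5, 177.9], [322.8, 227.5], [323.3, 177.9]] [[249.0, 537.0], [247.0, 290.0], [304.0, 538.0], [306.0, 290.0]]
```

View pics/crop3.png

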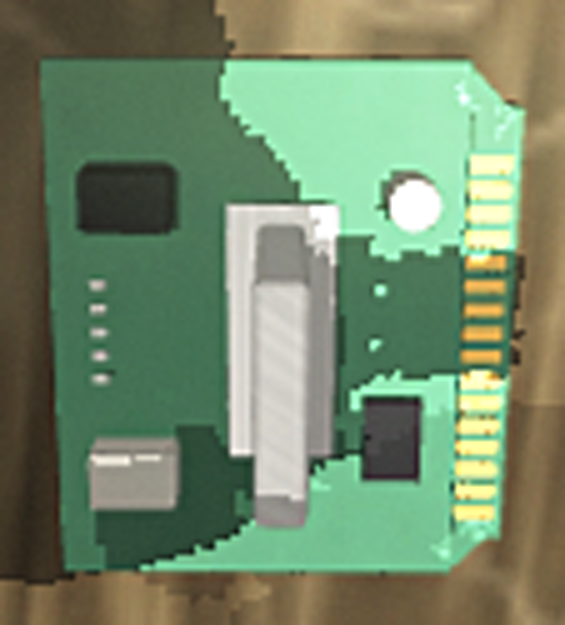

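```bash
python3 - <<'E'
from h import *
plan([.4692,.273,.200],np.radians(96.3),3)
E
```

```text
now [0.4686 0.2731 0.3303] yaw 96.45 F [ 0.4  0.3 -0. ] t 1.55 w 0.0854
[[-0.0, 0.001, 0.174], [-0.0, -0.0, 0.0003]]
[[-0.001, 0.001, 0.173], [-0.0, -0.0001, 0.0003]]
[[0.0, 0.001, 0.174], [-0.0001, -0.0, 0.0002]]
end [0.4693 0.273  0.2   ]
```

Request:
{"op": "carry_out", "data": {
  "targets": [
    [[0, 0.001, 0.174], [0, 0, 0], 1],
    [[0.002, 0.001, 0.174], [0, 0, 0], 1],
    [[0.001, 0, 0.174], [0, 0, 0], 1],
    [[0, 0, 0], [0, 0, 0], 1],
    [[0, 0, 0], [0, 0, 0], 0],
    [[0, 0, 0], [0, 0, 0], 0],
    [[0, 0, 0], [0, 0, 0], 0],
    [[0, 0, 0], [0, 0, 0], 0]
  ],
  "force": 60
}}

```text
clock: 2.55
position: [0.4696, 0.2731, 0.2003]
tool_rot: [3.141, -0.0, 1.681]
force: [-0.5, -0.6, 0.1]
grip_width: 0.0123
```

Request:
{"op": "carry_out", "data": {
  "targets": [
    [[0, 0, 0], [0, 0, 0], 0],
    [[0, 0, 0], [0, 0, 0], 0],
    [[0, 0, 0], [0, 0, 0], 0],
    [[0, 0, 0], [0, 0, 0], 0]
  ]
}}

```text
clock: 3.05
position: [0.4697, 0.273, 0.2004]
tool_rot: [3.141, -0.001, 1.681]
force: [-2.9, -0.5, 12.4]
grip_width: 0.009
```

Request:
{"op": "carry_out", "data": {
  "targets": [
    [[0, 0, -0.05], [0, 0, 0], 0],
    [[0, 0, -0.15], [0, 0, 0], 0],
    [[0, 0, -0.15], [0, 0, 0], 0],
    [[0, 0, -0.06], [0, 0, 0], 0],
    [[0, 0, 0], [0, 0, 0], 0]
  ]
}}

```text
clock: 3.68
position: [0.4695, 0.2731, 0.3027]
tool_rot: [3.141, -0.001, 1.682]
force: [-0.7, -0.6, -2.7]
grip_width: 0.009
```

```bash
python3 - <<'E'
from h import *
plan([.5296,.0351,.300],np.radians(87.3),7)
E
```

```text
now [0.4695 0.2731 0.3027] yaw 96.35 F [-0.7 -0.6 -2.7] t 3.675 w 0.009
[[-0.139, 0.019, 0.001], [0.0, -0.0, 0.0072]]
[[-0.138, 0.022, 0.002], [0.0001, -0.0001, 0.0072]]
[[-0.138, 0.026, 0.001], [0.0, -0.0, 0.0071]]
[[-0.138, 0.028, 0.002], [0.0001, -0.0001, 0.0072]]
[[-0.136, 0.032, 0.002], [0.0, 0.0, 0.0072]]
[[-0.136, 0.034, 0.001], [0.0001, -0.0, 0.0072]]
[[-0.136, 0.038, 0.002], [0.0, -0.0001, 0.0072]]
end [0.5297 0.035  0.2999]
```

Request:
{"op": "carry_out", "data": {
  "targets": [
    [[-0.139, 0.019, 0.001], [0, 0, 0.0072], 0],
    [[-0.138, 0.022, 0.002], [0, 0, 0.0072], 0],
    [[-0.138, 0.026, 0.001], [0, 0, 0.0072], 0],
    [[-0.138, 0.028, 0.002], [0, 0, 0.0072], 0],
    [[-0.136, 0.032, 0.002], [0, 0, 0.0072], 0],
    [[-0.136, 0.034, 0.001], [0, 0, 0.0072], 0],
    [[-0.136, 0.038, 0.002], [0, 0, 0.0072], 0],
    [[0, 0, 0], [0, 0, 0], 0]
  ]
}}

```text
clock: 4.68
position: [0.5295, 0.0321, 0.2981]
tool_rot: [-3.14, 0.002, 1.519]
force: [0.0, 1.3, -3.4]
grip_width: 0.0092
```

```bash
python3 - <<'E'
from h import *
plan([.5296,.0351,.222],np.radians(87.3),3)
f=grab("wrist"); save(f,"w2")
E
```

```text
now [0.5295 0.0321 0.2981] yaw 87.02 F [ 0.   1.3 -3.4] t 4.675 w 0.0092
[[0.004, 0.0, 0.101], [-0.0002, 0.0002, -0.0005]]
[[0.004, 0.0, 0.102], [-0.0001, 0.0002, -0.0005]]
[[0.004, 0.0, 0.101], [-0.0002, 0.0001, -0.0006]]
end [0.5296 0.035  0.2221]
```

View pics/w2.png

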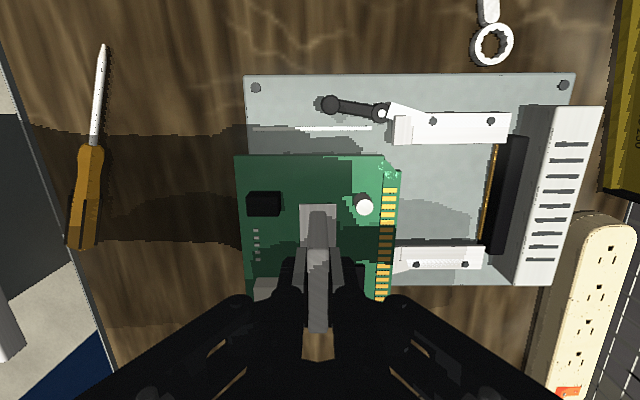

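```bash
python3 - <<'E'
from h import *
f=grab("wrist"); s=bot.observe()
def pr(n,uv,z): 
    P=ray(f,uv,z)*1000; d=P[-1]-P[0]; print(n,P[:,:2].round(1).tolist(),"len",np.linalg.norm(d).round(1),"ang",np.degrees(np.arctan2(d[1],d[0])).round(2))
print(s["position"].round(4),np.degrees(s["tool_rot"][2]))
pr("plate left edge",[[245,76],[573,73]],.012)
pr("post",[[328,104]],.063)
pr("lip inner near (left guide) edge",[[412,146],[508,143]],.034)
pr("lip inner right guide",[[398,247],[483,246]],.034)
pr("box left front/back",[[557,107],[602,108]],.048)
pr("box right",[[515,285],[553,287]],.048)
z=s["position"][2]-.2+.006
pr("board rear-left, front-left",[[234,156],[384,155]],z)
E
```

```text
[0.5292 0.0348 0.2983] 87.2398269965459
plate left edge [[476.2, 139.1], [736.9, 128.2]] len 260.9 ang -2.4
post [[540.0, 115.4]] len 0.0 ang 0.0
lip inner near (left guide) edge [[605.6, 80.3], [680.5, 78.9]] len 74.9 ang -1.08
lip inner right guide [[598.1, -8.1], [673.0, -10.8]] len 74.9 ang -2.05
box left front/back [[702.1, 105.0], [734.0, 102.7]] len 31.9 ang -4.12
box right [[697.4, -42.6], [730.8, -46.3]] len 33.6 ang -6.25
board rear-left, front-left [[485.4, 91.2], [568.7, 87.6]] len 83.3 ang -2.45
```

```bash
python3 - <<'E'
from h import *
plan([.5296,.0365,.2135],np.radians(87.45),4)
E
```

```text
now [0.5292 0.0348 0.2983] yaw 87.24 F [ 0.   1.5 -3.7] t 4.775 w 0.0093
[[0.002, 0.0, 0.085], [-0.0001, 0.0, -0.0003]]
[[0.001, 0.001, 0.085], [-0.0002, 0.0001, -0.0003]]
[[0.002, 0.0, 0.084], [-0.0001, -0.0, -0.0003]]
[[0.002, 0.001, 0.085], [-0.0002, 0.0, -0.0003]]
end [0.5297 0.0366 0.2135]
```

Request:
{"op": "carry_out", "data": {
  "targets": [
    [[0.002, 0, 0.09], [0, 0, -0.0003], 0],
    [[0.001, 0.001, 0.09], [0, 0, -0.0003], 0],
    [[0.002, 0, 0.08], [0, 0, -0.0003], 0],
    [[0.002, 0.001, 0.05], [0, 0, -0.0003], 0],
    [[0, 0, 0.027], [0, 0, 0], 0],
    [[0, 0, 0], [0, 0, 0], 0]
  ]
}}

```text
clock: 5.52
position: [0.5301, 0.0367, 0.2151]
tool_rot: [-3.141, 0.0, 1.527]
force: [0.1, 0.6, -3.4]
grip_width: 0.0086
```

```bash
python3 - <<'E'
from h import *
plan([.5296,.0365,.2115],np.radians(87.45),1)
f=grab("wrist"); save(f,"w3")
E
```

```text
now [0.5301 0.0367 0.2151] yaw 87.49 F [ 0.1  0.6 -3.4] t 5.525 w 0.0086
[[-0.001, -0.002, 0.014], [-0.0001, 0.0, 0.0002]]
end [0.5296 0.0365 0.2116]
```

View pics/w3.png

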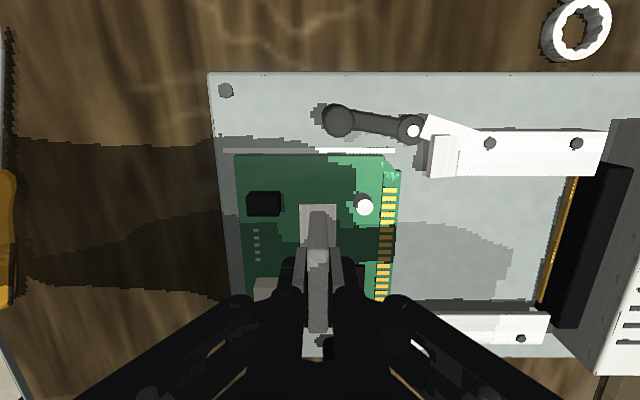

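```bash
python3 - <<'E'
from h import *
f=grab("wrist"); s=bot.observe()
C=np.array([.585,.034]);a=np.radians(-2.55)
def pr(n,uv,z): 
    P=ray(f,uv,z)[:,:2]-C; P=np.c_[P[:,0]*np.cos(a)+P[:,1]*np.sin(a),-P[:,0]*np.sin(a)+P[:,1]*np.cos(a)]*1000; print(n,P.round(1).tolist())
print(s["position"].round(4))
pr("line",[[223,151],[395,151]],.012)
pr("plate",[[208,73],[640,72]],.012)
pr("lip L",[[428,178],[598,175]],.034)
pr("lip R",[[412,310],[548,314]],.034)
pr("post",[[337,119]],.063)
pr("pivot",[[413,130]],.024)
pr("board",[[234,155],[384,155]],.0205)
pr("board front gold",[[399,190],[397,260]],.0205)
E
```

```text
[0.5303 0.0366 0.2157]
line [[-110.0, 56.6], [-9.3, 56.7]]
plate [[-113.7, 98.6], [118.8, 99.1]]
lip L [[3.5, 46.1], [92.5, 47.7]]
lip R [[3.9, -38.2], [88.9, -41.1]]
post [[-47.0, 77.8]]
pivot [[-3.8, 69.8]]
board [[-101.4, 55.8], [-17.5, 55.8]]
board front gold [[-7.2, 35.4], [-4.3, -10.8]]
```

Request:
{"op": "carry_out", "data": {
  "targets": [
    [[-0.001, 0.02, 0.01], [0, 0, 0], 0],
    [[0, 0.03, 0], [0, 0, 0], 0],
    [[0, 0.03, 0], [0, 0, 0], 0],
    [[0, 0.03, 0], [0, 0, 0], 0],
    [[0, 0.04, 0], [0, 0, 0], 0],
    [[0, 0.04, 0], [0, 0, 0], 0],
    [[0, 0, 0], [0, 0, 0], 0]
  ]
}}

```text
clock: 6.5
position: [0.5782, 0.0341, 0.2126]
tool_rot: [3.141, 0.0, 1.527]
force: [-0.1, 0.2, -2.5]
grip_width: 0.0093
```

```bash
cat >> h.py <<'E'
C=np.array([.585,.034]);A=np.radians(-2.55)
def ch(p):
    d=np.array(p[:2])-C; return (np.array([d[0]*np.cos(A)+d[1]*np.sin(A),-d[0]*np.sin(A)+d[1]*np.cos(A)])*1000).round(1)
def w(x,y,z): return [C[0]+(x*np.cos(A)-y*np.sin(A))/1000,C[1]+(x*np.sin(A)+y*np.cos(A))/1000,z]
def st():
    s=bot.observe(); print("chassis",ch(s["position"]),"z",s["position"][2].round(4),"rpy",np.degrees(s["tool_rot"]).round(2),"F",s["force"].round(1),"M",s["moment"].round(2),"t",s["clock"],"w",round(s["grip_width"],4))
E
python3 -c "
from h import *
st()"
```

```text
chassis [-6.8 -0.2] z 0.2126 rpy [1.7998e+02 1.0000e-02 8.7470e+01] F [-0.1  0.2 -2.5] M [-0.01  0.05 -0.04] t 6.5 w 0.0093
```

Request:
{"op": "carry_out", "data": {
  "targets": [
    [[0, 0.03, 0], [0, 0, 0], 0],
    [[0, 0.04, 0], [0, 0, 0], 0],
    [[0, 0.04, 0], [0, 0, 0], 0],
    [[0, 0.03, 0], [0, 0, 0], 0],
    [[0, 0.02, 0], [0, 0, 0], 0],
    [[0, 0, 0], [0, 0, 0], 0],
    [[0, 0, 0], [0, 0, 0], 0]
  ]
}}

```text
clock: 7.38
position: [0.6173, 0.0324, 0.2126]
tool_rot: [-3.141, 0.0, 1.527]
force: [0.2, 0.1, -3.3]
grip_width: 0.0091
```

```bash
python3 -c "
from h import *
st()"
```

```text
chassis [32.4 -0.1] z 0.2126 rpy [-179.98    0.     87.48] F [ 0.2  0.1 -3.3] M [-0.01  0.    0.02] t 7.375 w 0.0091
```

Front edge is at about x 80. Slow push to the stop.

Request:
{"op": "carry_out", "data": {
  "targets": [
    [[0, 0.016, 0], [0, 0, 0], 0],
    [[0, 0.012, 0], [0, 0, 0], 0],
    [[0, 0.012, 0], [0, 0, 0], 0],
    [[0, 0.008, 0], [0, 0, 0], 0],
    [[0, 0.006, 0], [0, 0, 0], 0],
    [[0, 0, 0], [0, 0, 0], 0]
  ]
}}

```text
clock: 8.12
position: [0.6311, 0.0318, 0.2127]
tool_rot: [-3.142, 0.0, 1.527]
force: [0.6, -0.7, -2.5]
grip_width: 0.0092
```

Request:
{"op": "carry_out", "data": {
  "targets": [
    [[0, 0.006, 0], [0, 0, 0], 0],
    [[0, 0.004, 0], [0, 0, 0], 0],
    [[0, 0, 0], [0, 0, 0], 0]
  ]
}}

```text
clock: 8.5
position: [0.6333, 0.0317, 0.2126]
tool_rot: [-3.141, 0.0, 1.527]
force: [-3.8, 0.4, -1.5]
grip_width: 0.0093
```

```bash
python3 -c "
from h import *
st()"
```

```text
chassis [48.4 -0.1] z 0.2126 rpy [-179.95    0.     87.48] F [-3.8  0.4 -1.5] M [ 0.04  0.69 -0.05] t 8.5 w 0.0093
```

Request:
{"op": "carry_out", "data": {
  "targets": [
    [[0, 0.004, 0], [0, 0, 0], 0],
    [[0, 0.004, 0], [0, 0, 0], 0],
    [[0, 0, 0], [0, 0, 0], 0],
    [[0, 0, 0], [0, 0, 0], 0]
  ]
}}

```text
clock: 9.0
position: [0.6341, 0.0317, 0.2126]
tool_rot: [-3.137, -0.0, 1.527]
force: [-16.0, 0.7, 11.5]
grip_width: 0.0091
```

```bash
python3 -c "
from h import *
st()"
```

```text
chassis [49.2 -0.1] z 0.2126 rpy [-1.7974e+02 -1.0000e-02  8.7470e+01] F [-16.    0.7  11.5] M [ 0.17  3.57 -0.01] t 9.0 w 0.0091
```

Request:
{"op": "carry_out", "data": {
  "targets": [
    [[0, -0.006, 0], [0, 0, 0], 0],
    [[0, 0, 0], [0, 0, 0], 0.4],
    [[0, 0, 0], [0, 0, 0], 0.4],
    [[0, 0, 0], [0, 0, 0], 0.4],
    [[0, 0, 0], [0, 0, 0], 0.4],
    [[0, 0, -0.08], [0, 0, 0], 0.4],
    [[0, 0, -0.12], [0, 0, 0], 0.4],
    [[0, 0, 0], [0, 0, 0], 0.4]
  ],
  "force": 25
}}

```text
clock: 10.0
position: [0.6348, 0.0316, 0.2661]
tool_rot: [3.137, -0.001, 1.527]
force: [0.4, 0.1, -0.3]
grip_width: 0.0341
```

```bash
python3 -c "
from h import *
st(); plan(w(-46.3,77.8,.262),np.radians(87.45),4)
f=grab('wrist'); save(f,'w4')"
```

```text
chassis [49.9 -0.2] z 0.2661 rpy [ 1.7975e+02 -4.0000e-02  8.7470e+01] F [ 0.4  0.1 -0.3] M [0.02 0.02 0.05] t 10.0 w 0.0341
now [0.6348 0.0316 0.2661] yaw 87.47 F [ 0.4  0.1 -0.3] t 10.0 w 0.0341
[[0.078, -0.096, 0.004], [0.0003, -0.0001, 0.0]]
[[0.078, -0.096, 0.004], [0.0004, -0.0, 0.0]]
[[0.078, -0.097, 0.003], [0.0003, -0.0001, 0.0001]]
[[0.078, -0.096, 0.004], [0.0004, -0.0, -0.0]]
end [0.5421 0.1138 0.2621]
```

View pics/w4.png

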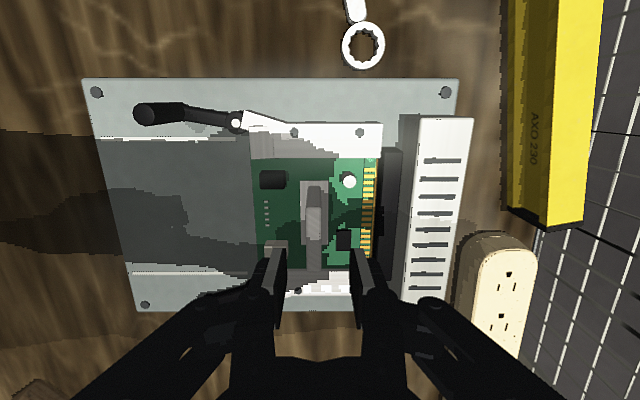

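Request:
{"op": "carry_out", "data": {
  "targets": [
    [[0.078, -0.096, 0.004], [0.0003, 0, 0], 0.4],
    [[0.078, -0.096, 0.004], [0.0004, 0, 0], 0.4],
    [[0.078, -0.097, 0.003], [0.0003, 0, 0], 0.4],
    [[0.078, -0.096, 0.004], [0.0004, 0, 0], 0.4],
    [[0, 0, 0], [0, 0, 0], 0.4],
    [[0, 0, 0], [0, 0, 0], 0.4]
  ]
}}

```text
clock: 10.8
position: [0.5416, 0.1136, 0.2592]
tool_rot: [-3.138, 0.0, 1.527]
force: [-0.8, 0.2, 0.4]
grip_width: 0.034
```

```bash
python3 -c "
from h import *
st()
f=grab('wrist'); save(f,'w5')
T=np.array(f['cam_to_world']);q=np.linalg.inv(T)
im=f['pixels'].copy()
P=np.array([w(-46.3,77.8,.063),w(-46.3,77.8,.025)])
print(cv2.projectPoints(P,cv2.Rodrigues(q[:3,:3])[0],q[:3,3],np.array(f['mtx']),np.array([f['k1'],0,0,0.]))[0][:,0].round(0).tolist())"
```

```text
chassis [-46.9  77.6] z 0.2592 rpy [-1.7977e+02  1.0000e-02  8.7480e+01] F [-0.8  0.2  0.4] M [ 0.02 -0.01  0.01] t 10.8 w 0.034
[[319.0, 243.0], [319.0, 220.0]]
```

View pics/w5.png

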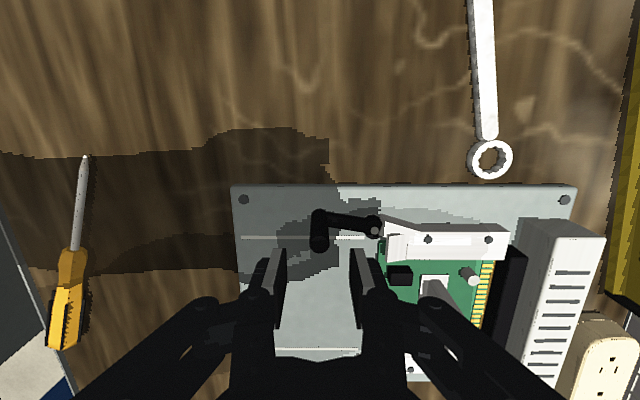

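Request:
{"op": "carry_out", "data": {
  "targets": [
    [[0, 0, 0.1], [0, 0, 0], 0.4],
    [[0, 0, 0.084], [0, 0, 0], 0.4],
    [[0, 0, 0], [0, 0, 0], 0.4],
    [[0, 0, 0], [0, 0, 0], 0],
    [[0, 0, 0], [0, 0, 0], 0],
    [[0, 0, 0], [0, 0, 0], 0],
    [[0, 0, 0], [0, 0, 0], 0]
  ],
  "force": 25
}}

```text
clock: 11.72
position: [0.5419, 0.1135, 0.214]
tool_rot: [-3.14, -0.0, 1.526]
force: [5.5, -3.0, -4.1]
grip_width: 0.0118
```

```bash
cat >> h.py <<'E'
def arc(q0,q1,n,sgn):
    """rows for a post swung q0->q1, tool yaw fixed"""
    s=bot.observe(); r=R.from_euler('xyz',s["tool_rot"]); f=lambda q:np.array(w(-5-42*np.sin(q),sgn*(70-42*np.cos(q)),0))
    Q=np.linspace(q0,q1,n+1); st()
    for a,b in zip(Q,Q[1:]): print(np.round(r.inv().apply(f(b)-f(a))/.25,3)[:2].tolist())
E
python3 -c "
from h import *
arc(1.756,-0.03,14,1)"
```

```text
chassis [-46.6  77.5] z 0.214 rpy [-1.7989e+02 -1.0000e-02  8.7450e+01] F [ 5.5 -3.  -4.1] M [-0.55 -1.13 -0.06] t 11.725 w 0.0118
[-0.021, -0.003]
[-0.021, 0.0]
[-0.021, 0.003]
[-0.021, 0.006]
[-0.02, 0.008]
[-0.019, 0.011]
[-0.017, 0.013]
[-0.015, 0.015]
[-0.013, 0.017]
[-0.011, 0.018]
[-0.009, 0.02]
[-0.006, 0.021]
[-0.003, 0.021]
[-0.001, 0.021]
```

Width 11.8 mm: the post is held. Swing it along the arc.

Request:
{"op": "carry_out", "data": {
  "targets": [
    [[-0.021, -0.003, 0], [0, 0, 0], 0],
    [[-0.021, 0, 0], [0, 0, 0], 0],
    [[-0.021, 0.003, 0], [0, 0, 0], 0],
    [[-0.021, 0.006, 0], [0, 0, 0], 0],
    [[-0.02, 0.008, 0], [0, 0, 0], 0],
    [[-0.019, 0.011, 0], [0, 0, 0], 0],
    [[-0.017, 0.013, 0], [0, 0, 0], 0]
  ]
}}

```text
clock: 12.6
position: [0.5481, 0.0778, 0.2136]
tool_rot: [-3.134, 0.0, 1.527]
force: [-13.2, -3.3, 19.0]
grip_width: 0.0117
```

Request:
{"op": "carry_out", "data": {
  "targets": [
    [[-0.015, 0.015, 0], [0, 0, 0], 0],
    [[-0.013, 0.017, 0], [0, 0, 0], 0],
    [[-0.011, 0.018, 0], [0, 0, 0], 0],
    [[-0.009, 0.02, 0], [0, 0, 0], 0],
    [[-0.006, 0.021, 0], [0, 0, 0], 0],
    [[-0.003, 0.021, 0], [0, 0, 0], 0],
    [[0, 0.02, 0], [0, 0, 0], 0],
    [[0, 0, 0], [0, 0, 0], 0]
  ]
}}

```text
clock: 13.6
position: [0.5813, 0.0607, 0.2131]
tool_rot: [-3.137, 0.002, 1.525]
force: [-1.7, -10.3, 1.3]
grip_width: 0.0119
```

```bash
python3 -c "
from h import *
st()"
```

```text
chassis [-4.9 26.5] z 0.2131 rpy [-1.7971e+02  1.4000e-01  8.7370e+01] F [ -1.7 -10.3   1.3] M [-2.15  0.25  0.05] t 13.6 w 0.0119
```

Request:
{"op": "carry_out", "data": {
  "targets": [
    [[0, 0, 0], [0, 0, 0], 0.4],
    [[0, 0, 0], [0, 0, 0], 0.4],
    [[0, 0, 0], [0, 0, 0], 0.4],
    [[0, 0, -0.1], [0, 0, 0], 0.4],
    [[0, 0, -0.1], [0, 0, 0], 0.4],
    [[0, 0, 0], [0, 0, 0], 0.4]
  ]
}}

```text
clock: 14.35
position: [0.5821, 0.063, 0.2645]
tool_rot: [-3.14, -0.001, 1.527]
force: [0.3, 0.2, 0.6]
grip_width: 0.034
```

```bash
python3 -c "
from h import *
st(); plan(w(-46.3,-77.5,.264),np.radians(87.45),4)"
```

```text
chassis [-4.2 28.8] z 0.2645 rpy [-1.799e+02 -4.000e-02  8.749e+01] F [0.3 0.2 0.6] M [0.06 0.01 0.04] t 14.35 w 0.034
now [0.5821 0.063  0.2645] yaw 87.49 F [0.3 0.2 0.6] t 14.35 w 0.034
[[-0.106, -0.042, 0.001], [-0.0001, -0.0001, 0.0001]]
[[-0.107, -0.042, 0.0], [-0.0002, -0.0, 0.0]]
[[-0.106, -0.042, 0.001], [-0.0001, -0.0001, 0.0001]]
[[-0.106, -0.042, 0.0], [-0.0002, -0.0, 0.0]]
end [ 0.5354 -0.0413  0.264 ]
```

Request:
{"op": "carry_out", "data": {
  "targets": [
    [[-0.106, -0.042, 0], [0, 0, 0], 0.4],
    [[-0.107, -0.042, 0], [0, 0, 0], 0.4],
    [[-0.106, -0.042, 0], [0, 0, 0], 0.4],
    [[-0.106, -0.042, 0], [0, 0, 0], 0.4],
    [[0, 0, 0], [0, 0, 0], 0.4],
    [[0, 0, 0], [0, 0, 0], 0.4]
  ]
}}

```text
clock: 15.1
position: [0.5352, -0.0409, 0.2628]
tool_rot: [-3.137, -0.0, 1.527]
force: [0.5, -0.5, 0.8]
grip_width: 0.0345
```

```bash
python3 -c "
from h import *
st()
f=grab('wrist'); save(f,'w6')
T=np.array(f['cam_to_world']);q=np.linalg.inv(T)
P=np.array([w(-46.3,-77.5,.063),w(-46.3,-77.5,.025),w(-5,28,.063),w(-5,28,.024)])
print(cv2.projectPoints(P,cv2.Rodrigues(q[:3,:3])[0],q[:3,3],np.array(f['mtx']),np.array([f['k1'],0,0,0.]))[0][:,0].round(0).tolist())"
```

```text
chassis [-46.5 -77.1] z 0.2628 rpy [-1.7973e+02 -2.0000e-02  8.7500e+01] F [ 0.5 -0.5  0.8] M [-0.02  0.01 -0.04] t 15.1 w 0.0345
[[319.0, 242.0], [319.0, 219.0], [399.0, 59.0], [383.0, 67.0]]
```

View pics/w6.png

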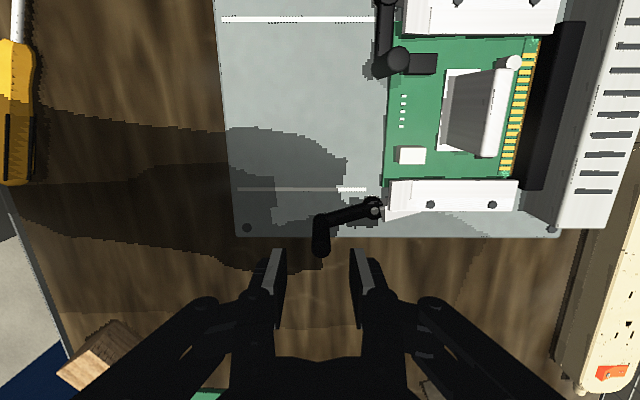

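Request:
{"op": "carry_out", "data": {
  "targets": [
    [[-0.014, 0.003, 0.1], [0, 0, 0], 0.4],
    [[0, 0, 0.1], [0, 0, 0], 0.4],
    [[0, 0, 0], [0, 0, 0], 0.4],
    [[0, 0, 0], [0, 0, 0], 0],
    [[0, 0, 0], [0, 0, 0], 0],
    [[0, 0, 0], [0, 0, 0], 0],
    [[0, 0, 0], [0, 0, 0], 0]
  ],
  "force": 25
}}

```text
clock: 16.02
position: [0.5362, -0.0446, 0.214]
tool_rot: [-3.14, -0.0, 1.527]
force: [5.4, 1.1, -5.0]
grip_width: 0.012
```

```bash
python3 -c "
from h import *
arc(1.83,-0.03,14,-1)"
```

```text
chassis [-45.3 -80.7] z 0.214 rpy [-1.799e+02 -1.000e-02  8.752e+01] F [ 5.4  1.1 -5. ] M [ 0.29 -1.07  0.11] t 16.025 w 0.012
[0.022, -0.004]
[0.022, -0.001]
[0.022, 0.002]
[0.022, 0.005]
[0.021, 0.007]
[0.02, 0.01]
[0.018, 0.013]
[0.016, 0.015]
[0.014, 0.017]
[0.012, 0.019]
[0.009, 0.02]
[0.007, 0.021]
[0.004, 0.022]
[0.001, 0.022]
```

Request:
{"op": "carry_out", "data": {
  "targets": [
    [[0.022, -0.004, 0], [0, 0, 0], 0],
    [[0.022, -0.001, 0], [0, 0, 0], 0],
    [[0.022, 0.002, 0], [0, 0, 0], 0],
    [[0.022, 0.005, 0], [0, 0, 0], 0],
    [[0.021, 0.007, 0], [0, 0, 0], 0],
    [[0.02, 0.01, 0], [0, 0, 0], 0],
    [[0.018, 0.013, 0], [0, 0, 0], 0]
  ]
}}

```text
clock: 16.9
position: [0.5428, -0.0076, 0.2135]
tool_rot: [-3.13, -0.002, 1.527]
force: [-25.8, 9.9, 30.9]
grip_width: 0.0117
```

Request:
{"op": "carry_out", "data": {
  "targets": [
    [[0.016, 0.015, 0], [0, 0, 0], 0],
    [[0.014, 0.017, 0], [0, 0, 0], 0],
    [[0.012, 0.019, 0], [0, 0, 0], 0],
    [[0.009, 0.02, 0], [0, 0, 0], 0],
    [[0.007, 0.021, 0], [0, 0, 0], 0],
    [[0.004, 0.022, 0], [0, 0, 0], 0],
    [[0.001, 0.021, 0], [0, 0, 0], 0],
    [[0, 0, 0], [0, 0, 0], 0]
  ]
}}

```text
clock: 17.9
position: [0.5791, 0.008, 0.2129]
tool_rot: [-3.135, -0.003, 1.529]
force: [-2.4, 12.2, -3.1]
grip_width: 0.012
```

```bash
python3 -c "
from h import *
st()"
```

```text
chassis [ -4.8 -26.3] z 0.2129 rpy [-1.7964e+02 -1.5000e-01  8.7590e+01] F [-2.4 12.2 -3.1] M [ 2.38  0.38 -0.21] t 17.9 w 0.012
```

Request:
{"op": "carry_out", "data": {
  "targets": [
    [[0, 0, 0], [0, 0, 0], 0.4],
    [[0, 0, 0], [0, 0, 0], 0.4],
    [[0, 0, 0], [0, 0, 0], 0.4],
    [[0, 0, -0.1], [0, 0, 0], 0.4],
    [[0, 0, -0.2], [0, 0, 0], 0.4],
    [[-0.1, -0.1, -0.2], [0, 0, 0], 0.4],
    [[-0.2, -0.1, 0], [0, 0, 0], 0.4],
    [[-0.2, 0, 0], [0, 0, 0], 0.4]
  ]
}}

```text
clock: 18.9
position: [0.5231, -0.1181, 0.3391]
tool_rot: [-3.138, -0.001, 1.527]
force: [1.4, 0.4, 1.1]
grip_width: 0.0342
```

Request:
{"op": "carry_out", "data": {
  "targets": [
    [[0, 0, 0], [0, 0, 0], 0.4],
    [[0, 0, 0], [0, 0, 0], 0.4]
  ]
}}

```text
clock: 19.15
position: [0.5245, -0.1168, 0.3381]
tool_rot: [-3.137, -0.0, 1.526]
force: [0.6, 0.8, -0.5]
grip_width: 0.0337
```

```bash
python3 -c "
from h import *
st()
f=grab('top'); g=grab('wrist')
a=f['pixels'][100:240,255:375]; a=cv2.resize(a,(480,560),interpolation=cv2.INTER_CUBIC)
b=cv2.resize(g['pixels'][:,160:480],(320,400)); b=np.vstack([b,np.zeros((160,320,3),np.uint8)])
cv2.imwrite('pics/fin.png',np.hstack([a,b])[:,:,::-1])
for n,x in(('top',f),('wrist',g)):
    q=np.linalg.inv(np.array(x['cam_to_world']))
    P=np.array([w(-5,28,.063),w(-5,-28,.063),w(96,0,.018),w(1,0,.018),w(48,0,.068)])
    u=cv2.projectPoints(P,cv2.Rodrigues(q[:3,:3])[0],q[:3,3],np.array(x['mtx']),np.array([x['k1'],0,0,0.]))[0][:,0]
    print(n,((u-[255,100])*4 if n=='top' else u+[320,0]).round(0).tolist())"
```

```text
chassis [ -53.7 -153.4] z 0.3381 rpy [-1.7974e+02 -2.0000e-02  8.7460e+01] F [ 0.6  0.8 -0.5] M [ 0.01 -0.02 -0.03] t 19.15 w 0.0337
top [[181.0, 305.0], [281.0, 307.0], [237.0, 147.0], [234.0, 306.0], [233.0, 210.0]]
wrist [[711.0, -50.0], [705.0, 43.0], [815.0, 15.0], [703.0, 15.0], [786.0, -4.0]]
```

View pics/fin.png

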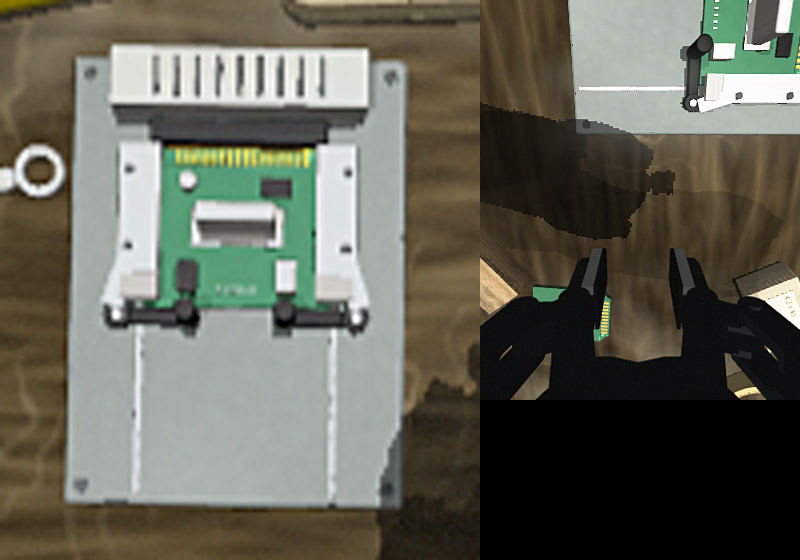

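Both levers lie shut straight along the rear edge at crop row 315. The gold edge meets the connector at row 145, against 147 predicted for home. The gripper is clear of everything.

```bash
python3 -c "
from workcell import job
print(job.job_done())"
```

```text
the job is handed in; nothing more can be done
None
```

The wide board is back in the chassis with both ejector levers shut, and I handed the job in at about 19 s of the 70 s allowed.

I gripped the board by its handle, set it on the tray and slid it in with both levers open. It stopped against the connector with about 16 N of push. I then gripped each lever post, swung it shut and let go.

**Final checks:** the last top picture shows the gold edge at the connector, about half a camera pixel from where I predicted it for home. Both lever arms lie straight along the board's rear edge. Before release the posts read about x -5, y ±26.4 mm in the chassis frame, against ±28 mm when fully shut. That is well inside the tolerance, and the gap is gripper offset. The arm was clear, with near-zero wrist force.

**Disagreements:**
- My first top-camera estimate of the post positions was 4–6 mm off in y. I corrected it from the wrist camera before gripping.
- One wrist reading of the right guide lip was 5–8 mm off what its size requires. I put it down to the gripper hiding the edge and ignored it.
- The highest wrist force I saw was about 41 N, while swinging the right lever. The wrist limit is 120 N. The 40 N limit covers only the arm and gripper body pressing on something, and here only the finger pads held the post.

I viewed 12 pictures, two over the budget.

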